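# Lean a board on the drying rest and hold the blower on full

### The arm

A 6-joint arm with a two-finger parallel gripper is mounted at the origin on the work surface. World frame = base frame: x ahead of the robot, y to its left, z up, the work surface at z = 0. Lengths are in m, angles in rad, forces in N, time in s.
With the tool pointing down it reaches from about 0.325 to 0.85 m from the base axis. Payload 4.4 kg.
Tool frame: the origin (TCP) lies at the very end of the fingers, on their centre line; the grasp point (between the pads) lies 19 mm behind it; z points along the fingers, y is the line along which they close (so a half turn about z gives the same grasp; the last joint's range is limited). The gripper opens to 94 mm and grips with 3 to 60 N. Pads are 16 mm wide; open, the fingers measure 119 mm over their backs; the gripper's body (75 mm by 177 mm) begins 78 mm behind the grasp point.
Start: joints at [-1.317, 0.207, 1.542, -0, 1.393, -0.15], TCP at [0.226, -0.529, 0.205] pointing down, gripper open.
Joint ranges: [-2.73, 2.73], [-0.86, 2.22], [0.23, 2.46], [-1.11, 4.25], [0.08, 2.63], [-2.82, 2.82]. Speed limits (rad/s): [2.79, 2.79, 3.14, 3.14, 3.14, 3.14].

### API

Orientations are given as a rotation vector (axis times angle).
In Python, from plant import readout, vision, finish_job gives the robot as it stands. The module is installed in compiled form; this text tells all that it offers.
- The arm moves only by the tool apply_moves, never from a script. Its argument "increments" is a list of rows, each a list of 6 numbers: the shift along the world's x, y, z scaled (see below), then the turn, a rotation vector about the world's x, y, z scaled (see below). In form: [[x, y, z, wx, wy, wz], ...]. A call has 1 to 12 rows; each row shifts and turns the commanded pose from where the row before left it; what a row does not reach is not made up. The controller multiplies each number of a shift by 600 mm and each number of a turn by 5 degrees. A row lasts 1/10 s, in which the tool goes at most 50 mm and 8.59 degrees, less where a joint would pass 70% of its speed; a pose out of reach is approached as far as the arm can. A call with a number of a shift or a turn outside -1 to 1 is refused whole. A call with a gripper value outside its range is refused whole. "gripper" is the opening, from 0 (shut) to 1 (fully open), set as the call begins (left out, the last holds). The fingers move at their own pace and stop on an object; "newtons" is the grip in N (left out, the last holds). Time passes only in rows, so rows that do not move let the fingers close. It gives the time, the measured TCP pose, the force, the opening and the grip force at its end, in the units of the state.
- readout.read_state(): the state, without advancing time (a new reading comes with each control period).
- vision.read_camera(name): name is "side" or "top"; returns (picture, depth): 420x560x3 uint8, red, green, blue; 420x560 float32, m along the optical axis (not along the pixel's ray), 0 where there is no reading.
- vision.calibration(name): a dict with "fx", "fy", "cx", "cy" (pixels), "k1" (the pictures are not rectified: a ray, as slopes to the right and down, at radius r is drawn at 1 + k1 r^2 times it, then the intrinsics apply), "rvec" (rotation vector, rad) and "tvec" (3), from world to camera coordinates, as OpenCV has them. Camera axes: x right, y down, z forward; pixel columns grow to the right and rows downward; lengths in m; the calibration is good to about 2 mm. A picture is of the moment at which its call begins. calibration takes no time and is no camera call.
- finish_job(): hands the job in; it is judged then, once.
The state is a dict: "time_s": time; "joint_positions": joint angles; "joint_vel": joint speeds; "tau": joint torques, N m; "eef_pos": TCP position; "tool_rot": TCP orientation; "ft_force": force on the tool from outside, world axes, zero at the start; "wrist_torque": the same for the moment, N m; "gripper_width": opening from 0.0 (shut) to 1.0 (fully open); "gripper_force": force on a finger pad.
Only numpy, scipy, OpenCV 4.12 (cv2) and the standard library are available. Lean on these libraries where they do the work, as an engineer would, in place of code of your own. Each camera call takes 0.05 s, during which the arm holds its last target. There are 200 camera calls.

### The job

Take the taller of the two boards out of the slotted rack, stand it long way up in the trough of the open steel drying rest, centred and leaning back flat on the frame, and let go of it. Then press the paddle of the blower's spring-return dial down past its first two clicks to the third, full blow, hold it there for a couple of seconds and finish still pressing it down with the fingers, since it springs back if released. Leave the shorter board and the other things on the bench where they are.

Things in the scene. Friction and masses are not known exactly. Their poses are not given: they have to be found in the camera images.
- rack: Fixed wooden rack, base 170 (x) x 110 (y) x 12 mm, with two slots 13 mm wide along its y axis at x = -40 and +40 mm, each between two ribs 8 mm thick that rise 40 mm above the base. Boards stand upright in the slots on the base (12 mm above the bench). Origin: centre of the underside.
- tall_board: Loose plywood board, 10 (x, thickness) x 130 (y) x 170 (z) mm, about 140 g, upright in either one of the rack's two slots, faces parallel to the slots, so its top is 182 mm above the bench. Both faces and both ends are alike. Origin: centre of its bottom end face; z points up along the 170 mm.
- tall_board_mid (a point): Centre of the tall board (85 mm above its origin).
- short_board: Loose plywood board, 10 x 130 x 110 (z) mm, about 90 g, upright in the rack's other slot, up to 122 mm above the bench. Stays there. Origin: centre of its bottom end face.
- rest: Fixed steel rest. Base plate 10 mm thick, 160 wide (y), x -50 to +70 mm. Open frame 110 wide, 95 long up its slope; its flat front starts at x=0, z=10 mm and leans back (top to +x) 18 deg from vertical. Lip at x -34 to -24, 12 above the plate; the 24 mm trough behind it takes the board. A tall board flat on the frame has its centre at x 21, z 92. Origin: underside. -x roughly faces the robot.
- dial (a joint): Angle of the blower's spring dial, rad: 0 at the upper stop, grows as the paddle is pressed. Clicks at 0.25, 0.50 and 0.75 (third, full), the ridges between them at 0.125, 0.375 and 0.625; hard stop at 0.80. Force at the paddle's centre: about 4 N at the start, up to 9 N before the third click, 7 to 8 N to hold there. Released, it returns all the way to 0.
- dial_pivot (a point): Point on the dial's axis, 100 mm above the bench, on the right (-y) side of the blower's console. Axes are the blower's: the dial turns about y; the lever points to -x.
- paddle_top (a point): Centre of the top of the paddle, a flat black plate at the end of the dial's lever, 34 (along the lever) x 44 (y) x 8 mm, pressed from above. 110 mm from the axis along the lever, 4 mm above its centre line. The lever points 0.35 rad above level at joint 0, 0.40 below at the third click (this point then 61 mm above the bench). Its axes turn with the dial and are the blower's at joint 0.
- blower: Fixed blower: low grey console 130 mm tall (x -45 to +55, y -30 to +80 mm), the dial on its right (-y) side, the lever reaching out in front (-x); the fan housing behind (x +55 to +255, y -70 to +130 mm) is 225 mm tall, 246 with its handle. Origin: on the underside, below the dial's axis.
- jar: Bystander: glass jar, 90 mm across, 130 mm tall. Origin under its centre.
- tin: Bystander: tin can, 72 mm across, 100 mm tall. Origin under its centre.
- tape: Bystander: flat cardboard ring, 96 mm across, 25 mm tall. Origin under its centre.
- pot: Bystander: open terracotta pot, 110 mm across, 100 mm tall. Origin under its centre.
- brush: Bystander: hand brush lying down, under 40 mm tall.
- carton: Bystander: cardboard box, 90 x 140 x 70 mm. Origin under its centre.

How it is judged:
On the way, in this order (a step that is already met when the one before it is completed fails the run):
1. the tall board stands in the rest's trough, leaning back on the frame, let go (angle between the z axis of tall_board and the z axis of rest, either way round between 0.22 and 0.5 rad and angle between the y axis of tall_board and the y axis of rest, either way round below 0.12 rad and x of tall_board_mid in the frame of rest between 0 and 0.04 m and y of tall_board_mid in the frame of rest between -0.025 and 0.025 m and z of tall_board_mid in the frame of rest between 0.075 and 0.105 m and contact force between tall_board and rest above 0.3 N and contact force between each of the arm, the fingers and tall_board below 0.05 N and linear speed of tall_board below 0.02 m/s), for 0.3 s.
2. the dial is held down at its third click with the fingers for 1.5 s, the board still leaning (all of step 1 and value of joint dial above 0.7 rad and contact force between the fingers and dial above 1 N), for 1.5 s.
At the end, for the whole second after the job is handed in: Fingers press the paddle (over 1 N), dial above 0.70 rad. The tall board rests still in the trough, touched by no robot part, leaning on the frame: tilt 0.22-0.50 rad, square within 0.12 rad, centre within 25 mm of the middle (y), at x 0-40, z 75-105 mm in the rest frame (all of step 2); the arm keeps its last pose, push and grip.
It fails at once if the shorter board or a bystander is moved by more than 30 mm (distance of any of short_board, jar, tin, tape, pot, brush, carton from where it was at the start of the episode above 0.03 m).
It fails at once if the shorter board, the jar, the tin or the pot is tipped over (angle between any of short_board, jar, tin, pot's own z axis and vertical above 0.5 rad).
It also fails if it takes over 54 s, if anything falls off the work surface, if the arm or the gripper's body presses on something with over 40 N, if the wrist force passes 120 N, or if a joint passes its speed limit or range.

## Working session

There is one attempt and no reset: what is moved stays moved. The work goes in short steps, Python scripts to look and compute and a tool call to move; the robot and the scene stay as the last step left them, time stands still between calls to the robot, and variables do not carry over. Pictures are saved under pics/ and viewed, at most 10 in all, crops included, and the job is handed in when it is done.

Besides the shell and the picture viewer there is one more tool, called after "Call:" by a JSON object that holds its "name" and its "arguments", one argument or row to a line. apply_moves: Moves the arm, as the interface text tells. Its arguments: {"type":"object","properties":{"increments":{"type":"array","items":{"type":"array","items":{"type":"number"}}},"gripper":{"type":"number"},"newtons":{"type":"number"}},"required":["increments"]}

```bash
mkdir -p pics; cat > h.py <<'E'
import numpy as np, cv2
from plant import readout, vision
def cam(n):
    c=vision.calibration(n); K=np.array([[c['fx'],0,c['cx']],[0,c['fy'],c['cy']],[0,0,1]]); R=cv2.Rodrigues(np.array(c['rvec'],float))[0]; t=np.array(c['tvec'],float)
    return K,np.array([c['k1'],0,0,0,0.]),R,t
def norm(n,uv):
    K,d,R,t=cam(n); return cv2.undistortPoints(np.array(uv,float).reshape(-1,1,2),K,d).reshape(-1,2)
def plane(n,uv,z):
    K,d,R,t=cam(n); q=norm(n,uv); r=np.c_[q,np.ones(len(q))]@R; o=-R.T@t
    return o+r*((z-o[2])/r[:,2])[:,None]
def cloud(n,dep):
    K,d,R,t=cam(n); h,w=dep.shape; u,v=np.meshgrid(np.arange(w),np.arange(h))
    q=norm(n,np.stack([u,v],-1).reshape(-1,2)); z=dep.reshape(-1,1)
    P=(np.c_[q,np.ones(len(q))]*z-t)@R; P[z[:,0]==0]=np.nan
    return P.reshape(h,w,3)
def shot(n,tag):
    p,d=vision.read_camera(n); np.savez(f'{n}_{tag}.npz',p=p,d=d); cv2.imwrite(f'pics/{n}_{tag}.png',p[...,::-1]); return p,d
E
python3 - <<'E'
from h import *
for n in('top','side'):
    p,d=shot(n,'0'); K,dd,R,t=cam(n); print(n,K[0,0],-R.T@t,R[2],np.mean(d==0))
print(readout.read_state())
E
```

```text
top 397.21845166779036 [0.47316398 0.04016282 1.29359422] [ 0.05767534  0.02005126 -0.99813401] 0.003949829931972789
side 509.48747168925547 [0.12861914 1.28216397 1.04094419] [ 0.27118782 -0.76946784 -0.57825289] 0.005229591836734694
{'time_s': 0.1, 'joint_positions': array([-1.31749608e+00,  2.07331518e-01,  1.54276970e+00, -2.25458535e-05,
        1.39351748e+00, -1.50473535e-01]), 'joint_vel': array([ 0.00013989, -0.00244559, -0.00263153,  0.00122168, -0.00272245,
       -0.00149434]), 'tau': array([ 3.13188993e-04, -3.71860528e+01, -2.82292002e+01,  7.01180566e-02,
        3.10454657e-02, -4.95401957e-05]), 'eef_pos': array([ 0.22572711, -0.52805967,  0.20442842]), 'tool_rot': array([-3.07580438e+00, -6.29547335e-01,  1.98230573e-04]), 'ft_force': array([0.46308308, 0.28996893, 0.61657023]), 'wrist_torque': array([ 0.04268621, -0.00498597, -0.02822298]), 'gripper_force': 0.0, 'gripper_width': 0.9994671643602462}
```

View pics/top_0.png

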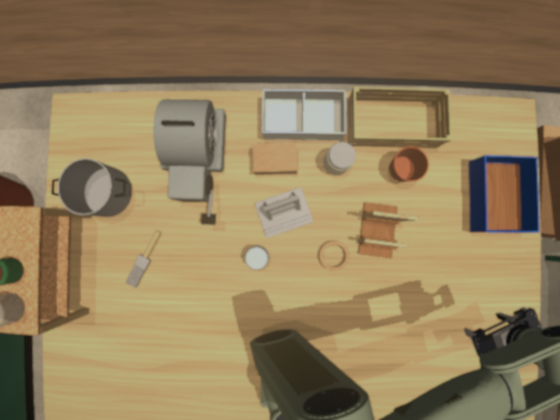

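View pics/side_0.png

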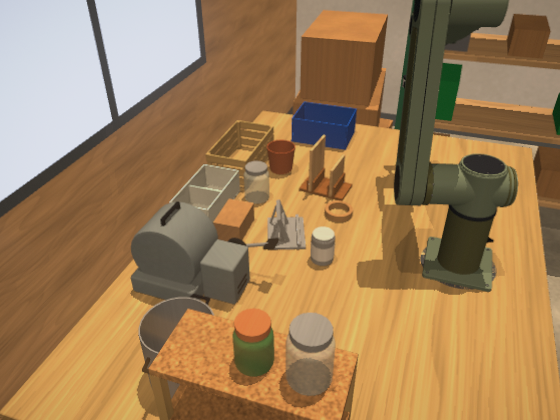

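The top view (+x is up, +y is left) shows the rack at about (378,230), with the tall board at row 216 and the short one at 243. The rest is at (284,213), the paddle at (208,219), the blower at (185,140), the tin at (257,258), the tape at (332,255), the jar at (341,158) and the pot at (409,165). The side view agrees: tall board at (317,160), rest at (284,225), paddle at (270,243).

```bash
python3 - <<'E'
from h import *
T=np.load('top_0.npz');S=np.load('side_0.npz')
ct=cloud('top',T['d']);cs=cloud('side',S['d'])
np.savez('clouds0.npz',ct=ct,cs=cs)
def box(c,r): # u0,v0,u1,v1
    P=c[r[1]:r[3],r[0]:r[2]].reshape(-1,3); return P[np.isfinite(P[:,0])]
def rect(P,l):
    if len(P)<5: print(l,len(P));return
    (c,s,a)=cv2.minAreaRect((P[:,:2]*1000).astype(np.float32)); print(l,len(P),'c',np.round(c,1),'s',np.round(s,1),'a',round(a,1),'z',np.round(np.percentile(P[:,2],[5,50,95]),4))
print('table z',np.median(box(ct,(300,180,330,200))[:,2]),np.median(box(cs,(380,200,400,260))[:,2]))
for n,c,rr in(('top',ct,(345,195,425,265)),('side',cs,(290,130,360,205))):
    P=box(c,rr); rect(P[P[:,2]>.165],n+' tall'); rect(P[(P[:,2]>.105)&(P[:,2]<.13)],n+' 105-130'); rect(P[(P[:,2]>.04)&(P[:,2]<.06)],n+' ribs');rect(P[(P[:,2]>.006)&(P[:,2]<.06)],n+' rack')
for n,c,rr in(('top',ct,(250,180,318,242)),('side',cs,(262,185,310,255))):
    P=box(c,rr)
    for a,b in((.004,.016),(.016,.03),(.03,.05),(.05,.07),(.07,.085),(.085,.12)):
        rect(P[(P[:,2]>a)&(P[:,2]<b)],n+' rest %g'%a)
for n,c,rr in(('top',ct,(196,190,222,230)),('side',cs,(225,232,285,256))):
    P=box(c,rr); P=P[P[:,2]>.06]; rect(P[P[:,2]>.12],n+' paddle')
for n,c,rr in(('top',ct,(150,90,230,205)),):
    P=box(c,rr); rect(P[(P[:,2]>.12)&(P[:,2]<.137)],n+' console'); rect(P[P[:,2]>.14],'fan'); rect(P[P[:,2]>.23],'handle')
for l,rr in dict(jar=(322,138,358,178),tin=(240,240,274,276),tape=(312,238,350,272),pot=(385,143,432,186),carton=(245,136,303,178)).items():
    P=box(ct,rr); m=np.percentile(P[:,2],97); rect(P[P[:,2]>max(.015,m-.02)],l)
im=T['p'][90:270,150:430,::-1]; im2=S['p'][120:265,200:365,::-1]
cv2.imwrite('pics/crop_t.png',cv2.resize(im,None,fx=2.8,fy=2.8,interpolation=2)); cv2.imwrite('pics/crop_s.png',cv2.resize(im2,None,fx=4,fy=4,interpolation=2))
E
```

```text
table z -0.0005979264997435746 0.0019567651084978115
top tall 179 c [ 525.  -286.3] s [129.1  10.5] a 83.3 z [0.1729 0.1808 0.1844]
top 105-130 183 c [ 483.4 -280.4] s [127.7  88.8] a 82.1 z [0.1113 0.1208 0.1266]
top ribs 314 c [ 484.5 -275.9] s [119.5 108.9] a 81.3 z [0.0454 0.051  0.0557]
top rack 1545 c [ 480. -301.] s [262.9 214.3] a 89.7 z [0.0074 0.0126 0.0528]
side tall 133 c [ 523.6 -280.6] s [136.9  15. ] a 81.8 z [0.1665 0.1804 0.188 ]
side 105-130 207 c [ 555.6 -299.2] s [150.  260.7] a 75.5 z [0.1067 0.1197 0.1277]
side ribs 496 c [ 533.  -422.3] s [256.2 463.1] a 16.9 z [0.0418 0.0522 0.059 ]
side rack 2346 c [ 512.7 -438.2] s [305.9 613.3] a 17.8 z [0.0064 0.0171 0.0563]
top rest 0.004 1292 c [543.3  27.3] s [196.8 214.1] a 2.2 z [0.0047 0.0091 0.0134]
top rest 0.016 177 c [536.8  25.8] s [101.8 159.2] a 17.9 z [0.0174 0.0213 0.0283]
top rest 0.03 34 c [548.4  49.8] s [ 74.1 134.7] a 35.6 z [0.0325 0.0455 0.0489]
top rest 0.05 142 c [557.9  35.9] s [ 38.5 107.8] a 19.8 z [0.0513 0.0567 0.0657]
top rest 0.07 21 c [559.6  36.7] s [ 24.8 108.6] a 19.5 z [0.0707 0.079  0.0
[... 633 characters left out ...]
] a 15.8 z [0.1222 0.1353 0.1463]
side paddle 522 c [560.8 265.6] s [149.6  81.5] a 20.0 z [0.1239 0.1312 0.1483]
top console 1419 c [707.5 322.2] s [157.8 306.9] a 89.4 z [0.1237 0.1288 0.1334]
fan 3644 c [767.8 320.7] s [156.  195.9] a 89.0 z [0.1561 0.2093 0.2262]
handle 141 c [768.6 323.4] s [12.3 89.4] a 0.2 z [0.2371 0.2436 0.247 ]
jar 561 c [ 714.  -144.1] s [77.8 97.6] a 84.5 z [0.1243 0.129  0.1331]
tin 433 c [395.2 110.2] s [70. 67.] a 2.3 z [0.0879 0.0983 0.1026]
tape 331 c [ 402.5 -134.2] s [95.4 94.2] a 65.1 z [0.0186 0.0241 0.0287]
pot 284 c [ 686.2 -359.4] s [105.7 107.4] a 76.1 z [0.0821 0.0959 0.102 ]
carton 1308 c [718.2  59.5] s [116.  140.5] a 2.1 z [0.0646 0.069  0.073 ]
```

View pics/crop_t.png

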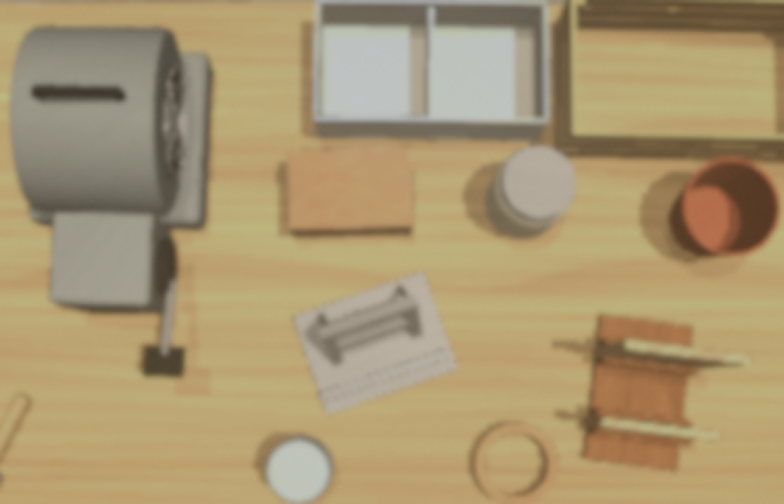

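View pics/crop_s.png

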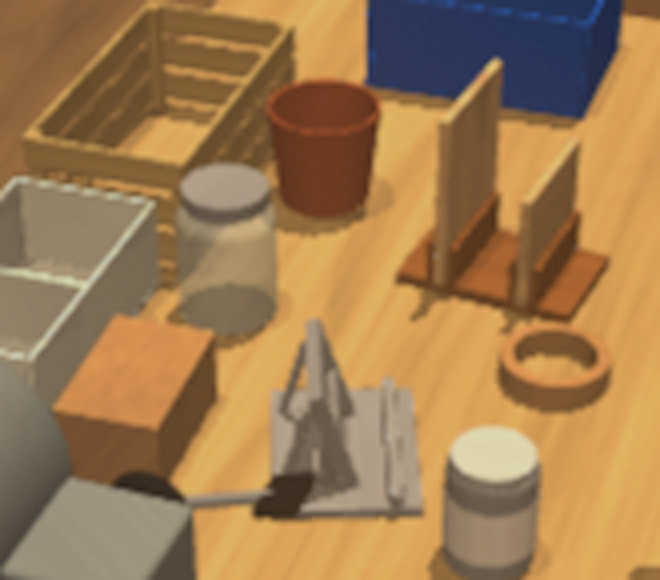

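The crops show the rest's lip facing the robot (lower edge of the plate) and its frame leaning back. The paddle is black, around (163,360) in the enlarged top crop. I'll refine the rest, paddle and rack poses with colour masks.

```bash
python3 - <<'E'
from h import *
T=np.load('top_0.npz');S=np.load('side_0.npz');C=np.load('clouds0.npz')
def big(m):
    n,l,s,_=cv2.connectedComponentsWithStats(m.astype(np.uint8)); return l==1+np.argmax(s[1:,4])
def win(m,r):
    o=np.zeros_like(m);o[r[1]:r[3],r[0]:r[2]]=m[r[1]:r[3],r[0]:r[2]];return o
hsv=cv2.cvtColor(T['p'],cv2.COLOR_RGB2HSV); 
g=big(win(hsv[...,1]<75,(248,182,320,242)))
print('sat wood/rest',np.median(hsv[180:200,300:330,1]),np.median(hsv[222:230,290:300,1]),g.sum())
cn=max(cv2.findContours(g.astype(np.uint8),cv2.RETR_EXTERNAL,2)[0],key=cv2.contourArea)
h=cv2.convexHull(cn).reshape(-1,2); P=plane('top',h,.01)
c,s,a=cv2.minAreaRect((P[:,:2]*1000).astype(np.float32)); print('plate',c,s,a)
# rest frame coords check
for n in('top','side'):
  c3=C['ct' if n=='top' else 'cs'].reshape(-1,3)
  th=np.radians(19.3); ex=np.array([np.cos(th),np.sin(th)]); 
  o=np.array(c)/1000-ex*.010
  q=(c3[:,:2]-o)@np.c_[ex,[-ex[1],ex[0]]]
  ok=(abs(q[:,1])<.1)&(abs(q[:,0])<.1)&np.isfinite(q[:,0])
  for l,z0,z1 in(('lip',.018,.026),('top bar',.092,.106)):
    m=ok&(c3[:,2]>z0)&(c3[:,2]<z1)
    if l=='lip': m&=q[:,0]<-.015
    print(n,l,m.sum(),'x',np.round(np.percentile(q[m,0],[3,50,97])*1000,1),'y',np.round(np.percentile(q[m,1],[2,98])*1000,1))
  m=ok&(c3[:,2]>.03)&(c3[:,2]<.09)&(abs(q[:,1])<.056); 
print('origin',o)
for n,r in(('top',(196,190,222,230)),('side',(225,230,285,258))):
  I=T if n=='top' else S; v=I['p'].max(2); m=big(win(v<75,r)); P=C['ct' if n=='top' else 'cs'][m]; P=P[np.isfinite(P[:,0])&(P[:,2]>.1)]
  R=cv2.minAreaRect((P[:,:2]*1000).astype(np.float32)); print(n,'paddle',m.sum(),R,np.median(P,0),np.percentile(P[:,2],[5,95]))
# rack plate
m=big(win((hsv[...,1]>150)&(hsv[...,0]<12),(345,195,415,265)));print(m.sum())
h=cv2.convexHull(max(cv2.findContours(m.astype(np.uint8),0,2)[0],key=cv2.contourArea)).reshape(-1,2);print('rack',cv2.minAreaRect((plane('top',h,.012)[:,:2]*1000).astype(np.float32)))
# tall top line
c3=C['ct'][195:265,345:425].reshape(-1,3)
for z0,z1 in((.165,.2),(.112,.13)):
  k=c3[(c3[:,2]>z0)&(c3[:,2]<z1)]
  if z0<.15:k=k[k[:,0]<.49]
  vx,vy,x0,y0=cv2.fitLine((k[:,:2]*1000).astype(np.float32),cv2.DIST_HUBER,0,.01,.01).ravel(); print('board',x0,y0,np.degrees(np.arctan2(vy,vx)), cv2.minAreaRect((k[:,:2]*1000).astype(np.float32))[0])
E
```

```text
sat wood/rest 94.0 33.5 1912
plate (538.2455444335938, 27.793197631835938) (122.97652435302734, 163.753173828125) 19.75862693786621
top lip 135 x [-32.5 -27.5 -22.6] y [-77.2  78.4]
top top bar 171 x [-94.8  32.3  39.3] y [-50.8  98.9]
side lip 65 x [-43.9 -27.9 -19.1] y [-83.8  78.1]
side top bar 109 x [-94.4  34.2  40.7] y [-53.4  98.3]
origin [0.52880753 0.02448805]
top paddle 7 ((590.7978515625, 256.1136169433594), (3.40336537361145, 8.650790214538574), 81.87755584716797) [0.59220659 0.2566444  0.12193799] [0.11844651 0.12729428]
side paddle 100 ((507.9639587402344, 252.89520263671875), (39.969635009765625, 28.853296279907227), 88.58395385742188) [0.50590544 0.25809081 0.14616822] [0.13940132 0.15192706]Traceback (most recent call last):
  File "<stdin>", line 30, in <module>
  File "<stdin>", line 4, in big
    return _wrapfunc(a, 'argmax', axis=axis, out=out, **kwds)
    return bound(*args, **kwds)
ValueError: attempt to get argmax of an empty sequence
```

Call:
{"name": "apply_moves", "arguments": {
  "increments": [
    [0.04,0.04,0.006,0,0,1],
    [0.045,0.03,0.006,0,0,1],
    [0.045,0.03,0.006,0,0,1],
    [0.045,0.03,0.006,0,0,1],
    [0.045,0.03,0.006,0,0,1],
    [0.045,0.03,0.006,0,0,1],
    [0.045,0.03,0.006,0,0,1],
    [0.045,0.03,0,0,0,1],
    [0.045,0.04,0,0,0,1],
    [0.045,0.04,0,0,0,1],
    [0.045,0.04,0,0,0,1],
    [0,0,0,0,0,1]
  ],
  "gripper": 1
}}

```text
time_s: 1.3
eef_pos: [0.5224, -0.3032, 0.2299]
tool_rot: [-2.34, -2.094, -0.003]
ft_force: [-1.6, -0.9, -0.5]
gripper_width: 0.999
gripper_force: 0.0
```

```bash
python3 - <<'E'
from h import *
T=np.load('top_0.npz');S=np.load('side_0.npz');C=np.load('clouds0.npz')
for n,r in(('ct',(345,195,425,265)),('cs',(300,130,350,200))):
 c3=C[n][r[1]:r[3],r[0]:r[2]].reshape(-1,3)
 for z0,z1 in((.172,.2),(.114,.13)):
  k=c3[(c3[:,2]>z0)&(c3[:,2]<z1)]
  if z0<.15:k=k[(k[:,0]<.49)&(k[:,1]>-.36)&(k[:,1]<-.2)]
  f=(k[:,:2]*1000).astype(np.float32)
  vx,vy,x0,y0=cv2.fitLine(f,cv2.DIST_HUBER,0,.01,.01).ravel(); print(n,'board',len(k),x0,y0,np.degrees(np.arctan2(vy,vx)), cv2.minAreaRect(f))
# tall top edge by rays: bright pixels
v=T['p'].min(2); print('paddle px',T['p'][212:226,200:218].max(2)[::3,::3])
v=T['p'].max(2); m=np.zeros(v.shape,bool); m[208:228,198:220]=v[208:228,198:220]<90
u=np.argwhere(m)[:,::-1]; P=C['ct'][m]; print(m.sum(),u.mean(0),np.median(P,0),cv2.minAreaRect((plane('top',u,.1415)[:,:2]*1000).astype(np.float32)))
print(readout.read_state()['joint_positions'])
E
```

```text
ct board 172 524.682 -285.6198 82.97584 ((524.9783935546875, -286.60235595703125), (128.4910888671875, 10.540205001831055), 83.29761505126953)
ct board 146 445.1383 -274.8478 82.98161 ((445.07965087890625, -275.4873352050781), (127.00590515136719, 10.206720352172852), 82.94876861572266)
cs board 104 521.42993 -278.1721 81.72627 ((523.5509643554688, -280.5655212402344), (136.91586303710938, 15.044925689697266), 81.8281021118164)
cs board 85 440.59662 -271.72888 82.32458 ((441.5213623046875, -275.8811950683594), (138.9384765625, 10.739463806152344), 83.20243072509766)
paddle px [[178 161 146 154 175 182]
 [151  81  90 128  85 117]
 [142  78  78  80  78 119]
 [136  78  78  78  78 126]
 [175 142 142 135 128 160]]
88 [207.89772727 218.88636364] [0.50826721 0.24938522 0.14234604] ((509.72930908203125, 249.2056121826172), (20.460372924804688, 35.42384719848633), 0.7928466796875)
[-0.67009642  0.2507126   1.43701753  0.00184367  1.45490302 -0.55912878]
```

Call:
{"name": "apply_moves", "arguments": {
  "increments": [
    [0.004,0.03,0,0,0,-0.12],
    [0,0,0,0,0,0],
    [0,0,0,0,0,0]
  ]
}}

```text
time_s: 1.6
eef_pos: [0.5221, -0.2887, 0.2303]
tool_rot: [-2.36, -2.073, 0.001]
ft_force: [0.4, -0.5, -0.5]
gripper_width: 1.001
gripper_force: 0.0
```

Call:
{"name": "apply_moves", "arguments": {
  "increments": [
    [0.004,0.006,-0.035,0,0,0],
    [0,0,-0.035,0,0,0],
    [0,0,-0.035,0,0,0],
    [0,0,-0.035,0,0,0],
    [0,0,0,0,0,0],
    [0,0,0,0,0,0]
  ]
}}

```text
time_s: 2.2
eef_pos: [0.5243, -0.2858, 0.1466]
tool_rot: [-2.362, -2.071, 0.0]
ft_force: [0.8, -0.3, 0.6]
gripper_width: 1.001
gripper_force: 0.0
```

Call:
{"name": "apply_moves", "arguments": {
  "increments": [
    [0,0,0,0,0,0],
    [0,0,0,0,0,0],
    [0,0,0,0,0,0],
    [0,0,0,0,0,0],
    [0,0,0,0,0,0],
    [0,0,0,0,0,0],
    [0,0,0,0,0,0],
    [0,0,0,0,0,0]
  ],
  "gripper": 0,
  "newtons": 25
}}

```text
time_s: 3.0
eef_pos: [0.5247, -0.2851, 0.1466]
tool_rot: [-2.361, -2.072, 0.0]
ft_force: [-0.2, 0.4, 0.1]
gripper_width: 0.356
gripper_force: 0.0
```

Call:
{"name": "apply_moves", "arguments": {
  "increments": [
    [0,0,0,0,0,0],
    [0,0,0,0,0,0],
    [0,0,0,0,0,0],
    [0,0,0,0,0,0],
    [0,0,0,0,0,0],
    [0,0,0,0,0,0]
  ]
}}

```text
time_s: 3.6
eef_pos: [0.5247, -0.2852, 0.1466]
tool_rot: [2.361, 2.072, 0.0]
ft_force: [0.5, 0.1, 0.1]
gripper_width: 0.108
gripper_force: 25.0
```

Call:
{"name": "apply_moves", "arguments": {
  "increments": [
    [0,0,0.04,0,0,0],
    [0,0,0.06,0,0,0],
    [0,0,0.07,0,0,0],
    [0,0,0.07,0,0,0],
    [0,0,0.04,0,0,0],
    [0,0,0,0,0,0]
  ],
  "newtons": 30
}}

```text
time_s: 4.2
eef_pos: [0.5266, -0.2865, 0.3196]
tool_rot: [2.354, 2.066, 0.003]
ft_force: [0.1, -0.2, -1.8]
gripper_width: 0.104
gripper_force: 30.0
```

Call:
{"name": "apply_moves", "arguments": {
  "increments": [
    [0.01,0.04,0,0,0,0.5],
    [0.01,0.06,0,0,0,0.6],
    [0.01,0.06,0,0,0,0.6],
    [0.01,0.06,0,0,0,0.6],
    [0.01,0.06,0,0,0,0.6],
    [0.01,0.06,0,0,0,0.6],
    [0.01,0.06,0,0,0,0.6],
    [0.01,0.06,0,0,0,0.6],
    [0.01,0.05,0,0,0,0.6],
    [0.01,0.03,0,0,0,0],
    [0.01,0.014,0,0,0,0],
    [0,0,0,0,0,0]
  ]
}}

```text
time_s: 5.4
eef_pos: [0.5903, 0.048, 0.3123]
tool_rot: [-1.82, -2.557, 0.003]
ft_force: [0.1, -0.6, -1.5]
gripper_width: 0.104
gripper_force: 30.0
```

Call:
{"name": "apply_moves", "arguments": {
  "increments": [
    [0,0,0,-0.15,0.425,0],
    [0,0,0,-0.3,0.849,0],
    [0,0,0,-0.3,0.849,0],
    [0,0,0,-0.3,0.849,0],
    [0,0,0,-0.15,0.425,0],
    [0,0,0,0,0,0],
    [0,0,0,0,0,0]
  ]
}}

```text
time_s: 6.1
eef_pos: [0.5907, 0.0462, 0.3137]
tool_rot: [-1.706, -2.39, 0.381]
ft_force: [0.0, -0.5, -1.4]
gripper_width: 0.107
gripper_force: 30.0
```

```bash
cat > pose.py <<'E'
from h import *
def tool():
    s=readout.read_state(); R=cv2.Rodrigues(np.array(s['tool_rot'],float))[0]; return s,R
if __name__=='__main__':
    s,R=tool(); th=np.radians(19.5); W=np.array([[np.cos(th),-np.sin(th),0],[np.sin(th),np.cos(th),0],[0,0,1]])
    print('tcp',s['eef_pos'],'in rest mm',(s['eef_pos']-[.5297,.0248,0])@W*1000); print('up in rest',-(W.T@R[:,2]),'ytool in rest',W.T@R[:,1]); print(s['joint_positions'],s['time_s'])
E
python3 pose.py; python3 -c "
from h import *
shot('side','1')"
```

```text
tcp [0.59067954 0.04621746 0.31371198] in rest mm [ 6.46311358e+01 -1.66398826e-01  3.13711981e+02]
up in rest [ 3.09885888e-01 -9.15056047e-04  9.50773316e-01] ytool in rest [ 0.95073086 -0.00920034 -0.30988091]
[-0.00712297  0.41911284  1.08301879 -0.1122429   1.93502064 -0.36251149] 6.1
```

View pics/side_1.png

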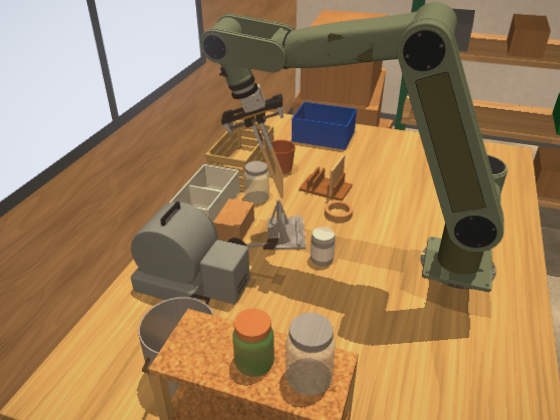

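The board hangs in the gripper above the rest, around (268,160), tilted parallel to the frame; the short board is still in the rack. I'll measure the held board against the rest in the same views.

```bash
python3 - <<'E'
from h import *
th=np.radians(19.5); W=np.array([[np.cos(th),-np.sin(th),0],[np.sin(th),np.cos(th),0],[0,0,1]])
shot('top','1')
for n,r in(('side',(245,110,300,200)),('top',(220,120,330,250))):
    d=np.load(n+'_1.npz'); c=cloud(n,d['d'])[r[1]:r[3],r[0]:r[2]].reshape(-1,3); q=(c-[.5297,.0248,0])@W*1000
    col=d['p'][r[1]:r[3],r[0]:r[2]].reshape(-1,3).astype(int)
    # expected board coords: along b=(.309,0,.951), normal (.951,0,-.309), from tcp
    t=np.array([64.6,-.2,313.7]); e=q-t; b=e@[.309,0,.951]; nn=e@[.951,0,-.309]
    m=(abs(nn)<14)&(b>-150)&(b<-5)&(abs(e[:,1])<90)&np.isfinite(b)
    print(n,m.sum(),'b',np.percentile(b[m],[2,98]),'n',np.percentile(nn[m],[5,50,95]),'y',np.percentile(e[m,1],[2,50,98]), col[m].mean(0) if m.any() else '')
    for lo,hi in((-120,-90),(-90,-60),(-60,-30)):
        k=m&(b>lo)&(b<hi); 
        if k.sum()>5: print(lo,k.sum(),np.median(nn[k]),np.percentile(e[k,1],[3,97]))
E
```

```text
side 395 b [-125.51330965   -9.02343314] n [-6.54484281 -5.35718706  2.49180184] y [-59.49630467  27.96320002  65.55779581] [146.51392405 106.47088608  64.86329114]
-120 92 -5.544805271699442 [-54.92400853  65.16789452]
-90 95 -5.3693414614113415 [-55.06905322  65.04829668]
-60 102 -5.288653062599902 [-58.76226524  63.66150841]
top 193 b [-129.82965761   -8.19852363] n [-8.23917986 -6.96091688 -5.91716396] y [-63.97428608 -51.42484374 -22.198259  ] [152.30051813 126.02072539  93.19170984]
-120 68 -6.875035804784666 [-62.7525792  -22.32607645]
-90 32 -6.9845604971094 [-63.67589485 -25.6103708 ]
-60 32 -7.133225592470127 [-64.13585922 -48.77297025]
```

Call:
{"name": "apply_moves", "arguments": {
  "increments": [
    [0.018,0.006,0,0,0,0],
    [0.017,0.0065,0,0,0,0],
    [-0.0121,-0.0043,-0.0396,0,0,0],
    [-0.0121,-0.0043,-0.0396,0,0,0],
    [-0.0121,-0.0043,-0.0396,0,0,0],
    [-0.0121,-0.0043,-0.0396,0,0,0],
    [-0.0121,-0.0043,-0.0396,0,0,0],
    [-0.0121,-0.0043,-0.0396,0,0,0],
    [0,0,0,0,0,0],
    [0,0,0,0,0,0]
  ]
}}

```text
time_s: 7.2
eef_pos: [0.5681, 0.039, 0.1729]
tool_rot: [-1.706, -2.392, 0.38]
ft_force: [0.9, -0.8, -0.4]
gripper_width: 0.105
gripper_force: 30.0
```

```bash
python3 pose.py; python3 -c "
from h import *
p,d=shot('side','2'); cv2.imwrite('pics/s2.png',cv2.resize(p[90:260,190:350,::-1],None,fx=3.4,fy=3.4,interpolation=2))"
```

```text
tcp [0.56812421 0.03900388 0.17291678] in rest mm [ 40.96160641   0.56289895 172.91677552]
up in rest [ 3.08584166e-01 -1.48098469e-04  9.51197031e-01] ytool in rest [ 0.95116167 -0.00857578 -0.30857403]
[-0.0180429   0.44683541  1.33135938 -0.10872542  1.65787723 -0.34316796] 7.2
```

View pics/s2.png

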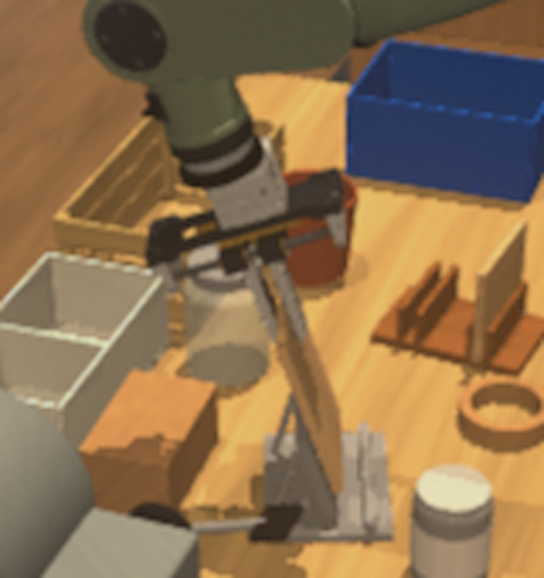

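The board is in front of the frame with its bottom between lip and frame, about 3 cm above the plate; everything is clear.

Call:
{"name": "apply_moves", "arguments": {
  "increments": [
    [-0.0054,-0.0019,-0.0176,0,0,0],
    [-0.0054,-0.0019,-0.0176,0,0,0],
    [-0.0054,-0.0019,-0.0176,0,0,0],
    [0,0,0,0,0,0],
    [0,0,0,0,0,0]
  ]
}}

```text
time_s: 7.75
eef_pos: [0.5579, 0.0358, 0.1398]
tool_rot: [-1.704, -2.39, 0.382]
ft_force: [-0.4, 0.2, -2.2]
gripper_width: 0.101
gripper_force: 30.0
```

Call:
{"name": "apply_moves", "arguments": {
  "increments": [
    [0.003,0.001,0,0,0,0],
    [0.003,0.001,0,0,0,0],
    [0,0,0,0,0,0],
    [0,0,0,0,0,0]
  ]
}}

```text
time_s: 8.15
eef_pos: [0.5621, 0.0371, 0.1404]
tool_rot: [-1.705, -2.392, 0.381]
ft_force: [-0.2, 0.0, -1.4]
gripper_width: 0.107
gripper_force: 30.0
```

```bash
python3 pose.py; python3 -c "
from h import *
print(readout.read_state()['ft_force'])"
```

```text
tcp [0.56214384 0.0370965  0.14037602] in rest mm [ 34.68756448   0.76121156 140.37601694]
up in rest [ 3.09261660e-01 -2.13463961e-04  9.50976961e-01] ytool in rest [ 0.95094624 -0.00797114 -0.30925346]
[-0.02100323  0.46444021  1.37657495 -0.10938584  1.59580852 -0.33979951] 8.15
[-0.19615902  0.0322411  -1.35417285]
```

Call:
{"name": "apply_moves", "arguments": {
  "increments": [
    [0.002,0.0007,-0.001,0,0,0],
    [0,0,-0.001,0,0,0],
    [0,0,0,0,0,0]
  ]
}}

```text
time_s: 8.45
eef_pos: [0.5631, 0.0374, 0.1391]
tool_rot: [-1.704, -2.391, 0.381]
ft_force: [-0.4, -0.5, -2.1]
gripper_width: 0.102
gripper_force: 30.0
```

Call:
{"name": "apply_moves", "arguments": {
  "increments": [
    [0.002,0.0007,-0.001,0,0,0],
    [0,0,-0.001,0,0,0],
    [0,0,0,0,0,0]
  ]
}}

```text
time_s: 8.75
eef_pos: [0.5636, 0.0376, 0.1388]
tool_rot: [-1.704, -2.39, 0.384]
ft_force: [-4.3, -0.9, 5.7]
gripper_width: 0.106
gripper_force: 30.0
```

Contact shows on both the frame (-4 N in x) and the plate (+6 N in z), so I'm releasing.

Call:
{"name": "apply_moves", "arguments": {
  "increments": [
    [0,0,0,0,0,0],
    [0,0,0,0,0,0],
    [0,0,0,0,0,0],
    [0,0,0,0,0,0],
    [0,0,0,0,0,0],
    [0,0,0,0,0,0]
  ],
  "gripper": 0.5
}}

```text
time_s: 9.35
eef_pos: [0.5645, 0.0379, 0.1379]
tool_rot: [-1.705, -2.392, 0.381]
ft_force: [0.2, -0.1, -0.4]
gripper_width: 0.498
gripper_force: 0.0
```

Call:
{"name": "apply_moves", "arguments": {
  "increments": [
    [0.006,0.002,0.018,0,0,0],
    [0.0121,0.0043,0.0396,0,0,0],
    [0.0121,0.0043,0.0396,0,0,0],
    [0.0121,0.0043,0.0396,0,0,0],
    [0.0121,0.0043,0.0396,0,0,0],
    [0,0,0.03,0,0,0],
    [0,0,0,0,0,0]
  ]
}}

```text
time_s: 10.05
eef_pos: [0.5993, 0.0496, 0.2661]
tool_rot: [-1.709, -2.397, 0.375]
ft_force: [0.5, 0.2, 0.3]
gripper_width: 0.499
gripper_force: 0.0
```

```bash
python3 pose.py; python3 - <<'E'
from h import *
p,d=shot('side','3'); cv2.imwrite('pics/s3.png',cv2.resize(p[90:260,190:350,::-1],None,fx=3.4,fy=3.4,interpolation=2))
th=np.radians(19.5); W=np.array([[np.cos(th),-np.sin(th),0],[np.sin(th),np.cos(th),0],[0,0,1]])
c=cloud('side',d)[150:250,250:310].reshape(-1,3); q=(c-[.5297,.0248,0])@W*1000
m=(abs(q[:,1])<85)&(q[:,0]>-20)&(q[:,0]<60)&(q[:,2]>110)&(q[:,2]<180)
print(m.sum(),np.percentile(q[m],[3,50,97],axis=0)); f=m&(q[:,1]<50)
print(np.polyfit(q[f,2],q[f,0],1))
E
```

```text
tcp [0.59934798 0.04955473 0.26610075] in rest mm [7.39163744e+01 8.58571718e-02 2.66100750e+02]
up in rest [0.30212673 0.00239475 0.95326476] ytool in rest [ 0.95323751 -0.00872615 -0.30209618]
[-0.0020089   0.44996415  1.13355897 -0.1079398   1.84588828 -0.34827258] 10.05
277 [[ 23.24172929 -59.40610465 112.21202365]
 [ 36.72658459  19.6735582  153.7046029 ]
 [ 51.54919859  65.68389647 178.11325232]]
[  0.4134645  -25.94130808]
```

View pics/s3.png

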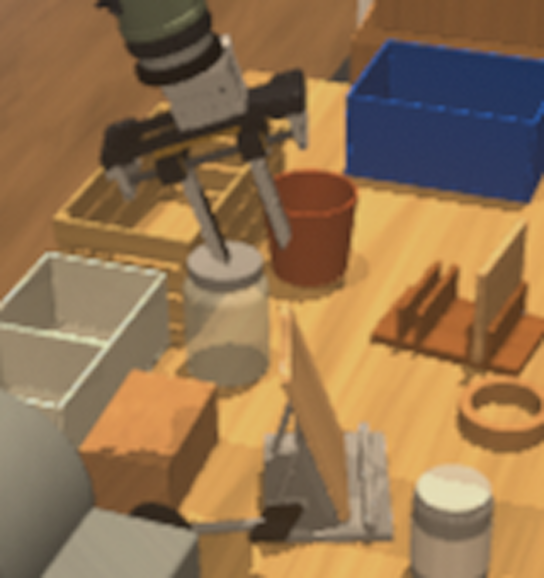

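The board stands in the rest leaning on the frame, released and centred; its top is around (287,315) in this crop. Next I straighten the tool, close the fingers and move above the paddle.

Call:
{"name": "apply_moves", "arguments": {
  "increments": [
    [-0.026,0.056,0,0.15,-0.425,0],
    [-0.026,0.056,0,0.3,-0.849,0],
    [-0.026,0.056,0,0.3,-0.849,0],
    [-0.026,0.056,0,0.3,-0.849,0],
    [-0.026,0.056,0,0.15,-0.425,0],
    [-0.026,0.054,0,0,0,0],
    [0,0,-0.03,0,0,0],
    [0,0,-0.04,0,0,0],
    [0,0,-0.04,0,0,0],
    [0,0,0,0,0,0],
    [0,0,0,0,0,0]
  ],
  "gripper": 0
}}

```text
time_s: 11.2
eef_pos: [0.5026, 0.2495, 0.1949]
tool_rot: [-1.823, -2.557, 0.003]
ft_force: [0.6, -0.9, 0.9]
gripper_width: 0.005
gripper_force: 0.0
```

```bash
python3 pose.py; python3 - <<'E'
from h import *
p,d=shot('side','4'); pt,dt=shot('top','4')
a=cv2.resize(p[130:280,190:340,::-1],(400,400),interpolation=2); b=cv2.resize(pt[150:290,170:310,::-1],(400,400),interpolation=2); cv2.imwrite('pics/s4.png',np.hstack([a,b]))
th=np.radians(19.5); W=np.array([[np.cos(th),-np.sin(th),0],[np.sin(th),np.cos(th),0],[0,0,1]])
for n,dd,r in(('side',d,(250,150,310,250)),('top',dt,(240,170,330,250))):
  q=((cloud(n,dd)[r[1]:r[3],r[0]:r[2]].reshape(-1,3))-[.5297,.0248,0])@W*1000
  m=(abs(q[:,1])<50)&(q[:,0]>-16)&(q[:,0]<60)&(q[:,2]>35)&(q[:,2]<185)
  t=m&(q[:,2]>165); print(n,'top x,y,z',t.sum(),np.median(q[t],0))
  f=m&(q[:,2]<160)
  if f.sum()>10: print(f.sum(),np.degrees(np.arctan(np.polyfit(q[f,2],q[f,0],1)[0])),[ (z,np.round(np.median(q[f&(abs(q[:,2]-z)<12),0]),1)) for z in(50,75,100,125,150)])
E
```

```text
tcp [0.50262714 0.24950132 0.19486586] in rest mm [ 49.48684249 220.84989314 194.86586492]
up in rest [ 2.64045729e-03 -1.33462744e-04  9.99996505e-01] ytool in rest [ 0.99996264 -0.00823064 -0.00264147]
[ 3.06507000e-01  1.88036983e-01  1.58594780e+00  4.49722475e-05
  1.37025133e+00 -2.56103068e-02] 11.2
side top x,y,z 3 [ 51.57478495  27.18912068 171.54285457]
177 10.635249642856222 [(50, np.float64(2.1)), (75, np.float64(9.9)), (100, np.float64(17.9)), (125, np.float64(24.3)), (150, np.float64(30.5))]
top top x,y,z 141 [ 45.07301776  -1.71538864 171.20877818]
514 17.697799354107325 [(50, np.float64(2.8)), (75, np.float64(10.6)), (100, np.float64(18.3)), (125, np.float64(26.5)), (150, np.float64(34.4))]
```

View pics/s4.png

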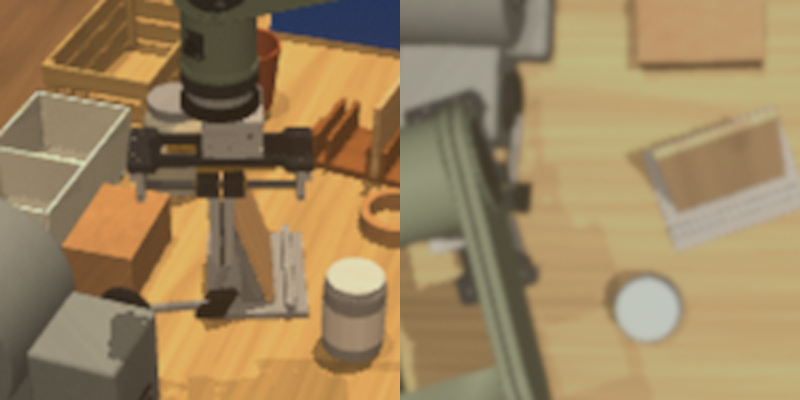

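The board lies flat on the frame (17.7°, y about -2 mm) and the closed fingers are directly above the paddle. Pressing down in steps.

Call:
{"name": "apply_moves", "arguments": {
  "increments": [
    [0.005,0,-0.04,0,0,0],
    [0,0,-0.03,0,0,0],
    [0,0,-0.015,0,0,0],
    [0,0,-0.015,0,0,0],
    [0,0,-0.015,0,0,0],
    [0,0,-0.015,0,0,0],
    [0,0,0,0,0,0]
  ],
  "newtons": 20
}}

```text
time_s: 12.0
eef_pos: [0.5076, 0.2503, 0.1188]
tool_rot: [1.823, 2.557, 0.004]
ft_force: [0.2, 0.3, 4.6]
gripper_width: 0.004
gripper_force: 2.0
```

Call:
{"name": "apply_moves", "arguments": {
  "increments": [
    [0,0,-0.015,0,0,0],
    [0,0,-0.015,0,0,0],
    [0,0,-0.015,0,0,0],
    [0,0,0,0,0,0]
  ]
}}

```text
time_s: 12.4
eef_pos: [0.5074, 0.2503, 0.0918]
tool_rot: [1.823, 2.557, 0.003]
ft_force: [-1.2, 0.4, 5.2]
gripper_width: 0.004
gripper_force: 2.9
```

Call:
{"name": "apply_moves", "arguments": {
  "increments": [
    [0,0,-0.015,0,0,0],
    [0,0,-0.015,0,0,0],
    [0,0,-0.012,0,0,0],
    [0,0,0,0,0,0],
    [0,0,0,0,0,0]
  ]
}}

```text
time_s: 12.9
eef_pos: [0.5089, 0.2503, 0.0681]
tool_rot: [1.822, 2.556, 0.006]
ft_force: [-0.3, 0.4, 6.8]
gripper_width: 0.003
gripper_force: 3.0
```

Call:
{"name": "apply_moves", "arguments": {
  "increments": [
    [0,0,-0.006,0,0,0],
    [0,0,-0.003,0,0,0],
    [0,0,0,0,0,0]
  ]
}}

```text
time_s: 13.2
eef_pos: [0.51, 0.2504, 0.0634]
tool_rot: [1.82, 2.554, 0.008]
ft_force: [-0.2, -0.3, 8.5]
gripper_width: 0.002
gripper_force: 3.8
```

Call:
{"name": "apply_moves", "arguments": {
  "increments": [
    [0,0,-0.003,0,0,0],
    [0,0,-0.003,0,0,0],
    [0,0,0,0,0,0]
  ]
}}

```text
time_s: 13.5
eef_pos: [0.5109, 0.2504, 0.0605]
tool_rot: [1.82, 2.553, 0.01]
ft_force: [1.3, -0.5, 10.1]
gripper_width: 0.005
gripper_force: 4.5
```

Call:
{"name": "apply_moves", "arguments": {
  "increments": [
    [0,0,-0.003,0,0,0],
    [0,0,0,0,0,0],
    [0,0,0,0,0,0]
  ]
}}

```text
time_s: 13.8
eef_pos: [0.511, 0.2505, 0.0591]
tool_rot: [1.82, 2.553, 0.011]
ft_force: [0.7, -0.1, 10.6]
gripper_width: 0.005
gripper_force: 4.7
```

```bash
python3 - <<'E'
from h import *
p,d=shot('side','5'); cv2.imwrite('pics/s5.png',cv2.resize(p[160:290,190:340,::-1],None,fx=4,fy=4,interpolation=2))
v=p.max(2); c=cloud('side',d); m=np.zeros(v.shape,bool); m[235:275,225:290]=v[235:275,225:290]<75
P=c[m]; P=P[(P[:,2]>.02)&(P[:,2]<.11)&(P[:,0]<.54)]; print(len(P),np.percentile(P,[5,25,50,75,95],axis=0))
P=P[P[:,1]>.235]; print(np.degrees(np.arctan(np.polyfit(P[:,0],P[:,2],1)[0])))
print(readout.read_state()['ft_force'])
E
```

```text
59 [[0.49928933 0.24296656 0.05194334]
 [0.50203289 0.25626195 0.05487129]
 [0.50719054 0.26273886 0.05779605]
 [0.51625095 0.26732772 0.06122191]
 [0.52280887 0.27194076 0.06482941]]
23.547173979195215
[ 1.10288807 -0.17108671 10.32063317]
```

View pics/s5.png

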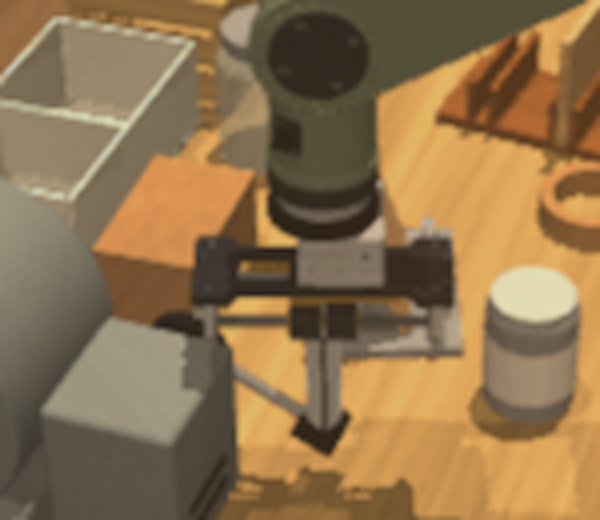

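Call:
{"name": "apply_moves", "arguments": {
  "increments": [
    [0,0,-0.003,0,0,0],
    [0,0,-0.003,0,0,0],
    [0,0,0,0,0,0]
  ]
}}

```text
time_s: 14.15
eef_pos: [0.5116, 0.2507, 0.0568]
tool_rot: [1.819, 2.552, 0.012]
ft_force: [-1.6, -1.8, 16.5]
gripper_width: 0.006
gripper_force: 7.7
```

Call:
{"name": "apply_moves", "arguments": {
  "increments": [
    [0,0,-0.003,0,0,0],
    [0,0,0,0,0,0],
    [0,0,0,0,0,0]
  ]
}}

```text
time_s: 14.45
eef_pos: [0.5118, 0.2507, 0.0565]
tool_rot: [1.819, 2.552, 0.012]
ft_force: [-3.6, -3.1, 23.1]
gripper_width: 0.007
gripper_force: 11.6
```

The force rises with no further travel, so the dial is on its hard stop, past the third click. Holding there.

Call:
{"name": "apply_moves", "arguments": {
  "increments": [
    [0,0,0.001,0,0,0],
    [0,0,0,0,0,0],
    [0,0,0,0,0,0],
    [0,0,0,0,0,0],
    [0,0,0,0,0,0],
    [0,0,0,0,0,0],
    [0,0,0,0,0,0],
    [0,0,0,0,0,0],
    [0,0,0,0,0,0],
    [0,0,0,0,0,0],
    [0,0,0,0,0,0],
    [0,0,0,0,0,0]
  ]
}}

```text
time_s: 15.65
eef_pos: [0.5118, 0.2507, 0.0566]
tool_rot: [1.819, 2.552, 0.012]
ft_force: [-2.0, -2.4, 20.7]
gripper_width: 0.007
gripper_force: 10.2
```

Call:
{"name": "apply_moves", "arguments": {
  "increments": [
    [0,0,0,0,0,0],
    [0,0,0,0,0,0],
    [0,0,0,0,0,0],
    [0,0,0,0,0,0],
    [0,0,0,0,0,0],
    [0,0,0,0,0,0],
    [0,0,0,0,0,0],
    [0,0,0,0,0,0],
    [0,0,0,0,0,0],
    [0,0,0,0,0,0],
    [0,0,0,0,0,0],
    [0,0,0,0,0,0]
  ]
}}

```text
time_s: 16.85
eef_pos: [0.5118, 0.2507, 0.0566]
tool_rot: [1.819, 2.552, 0.012]
ft_force: [-2.1, -1.3, 21.3]
gripper_width: 0.006
gripper_force: 10.2
```

```bash
python3 - <<'E'
from h import *
pt,dt=shot('top','6')
th=np.radians(19.5); W=np.array([[np.cos(th),-np.sin(th),0],[np.sin(th),np.cos(th),0],[0,0,1]])
q=((cloud('top',dt)[170:250,240:330].reshape(-1,3))-[.5297,.0248,0])@W*1000
m=(abs(q[:,1])<50)&(q[:,0]>-16)&(q[:,0]<60)&(q[:,2]>35)&(q[:,2]<160)
print(m.sum(),np.degrees(np.arctan(np.polyfit(q[m,2],q[m,0],1)[0])))
s=readout.read_state();print(s['time_s'],s['eef_pos'],s['ft_force'])
E
```

```text
518 17.65285126927911
16.9 [0.51175107 0.25067894 0.05657534] [-1.83031297 -1.94353393 22.02261174]
```

```bash
python3 -c "
from plant import finish_job
print(finish_job())"
```

```text
the job is handed in; nothing more can be done
None
```

I handed the job in at about 17 s: the tall board stands centred in the rest and leans flat on the frame (17.7°), and the fingers still press the paddle at its hard stop (about 21 N); I have not seen the judge's result.

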